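Sweep the empty cassettes into the bench pan

ROBOT

A 7-joint arm with a two-finger parallel gripper is mounted at the origin on the work surface. World frame = base frame: x ahead of the robot, y to its left, z up, the work surface at z = 0. Lengths are in m, angles in rad, forces in N, time in s.
With the tool pointing down it reaches from about 0.425 to 0.925 m from the base axis. Payload 6.8 kg.
Tool frame: the origin (TCP) lies on the centre line of the jaws, within the pads' length; the fingertips stand 25 mm ahead of it and the grasp point (between the pads) lies 6 mm ahead of it (manip.tip_extent is the distance from the TCP to the fingertips, in m); x points along the fingers, z is the direction in which the jaws open and shut, and the axes are right-handed (so a half turn about x gives the same grasp; the last joint's range is limited). The gripper opens to 88 mm and grips with 3 to 60 N. Pads are 20 mm wide; open, the fingers measure 115 mm over their backs; the gripper's body (75 mm by 178 mm) begins 61 mm behind the grasp point.
Start: joints at [-1.405, 0.477, 0.022, 1.555, -0.011, 1.109, -0.083], TCP at [0.183, 0.65, 0.248] pointing down, gripper open.
Joint ranges: [-2.96, 2.96], [-0.34, 2.1], [-1.41, 1.46], [0.24, 2.44], [-1.37, 4.51], [0.17, 1.92], [-2.96, 2.96]. Speed limits (rad/s): [2.39, 2.39, 3.14, 3.14, 3.14, 3.14, 3.14].

INTERFACE

Orientations are given as a unit quaternion [w, x, y, z].
In Python, from workcell import manip, vision gives the robot as it stands.
- The arm moves only by the tool play_rows, never from a script. Its argument "commands" is a list of rows, each a list of 3 entries, a list of its own where there are three numbers: the shift along the tool's x, y, z as a fraction of full scale, then the turn, a rotation vector about the tool's x, y, z as a fraction of full scale, then the gripper's target within -1 to 1 (shut at 1, half-way at 0, fully open at -1). In form: [[[tx, ty, tz], [wx, wy, wz], claw], ...]. A call has 1 to 20 rows; each row is the pose to reach, as a shift and turn from the pose commanded when the call began, along the tool's axes at that moment; what a row does not reach only later rows make up. Full scale, the value 1, is 0.5 m for a shift and 45 degrees for a turn. A row lasts 1/12 s, in which the tool goes at most 41.7 mm and 7.16 degrees, less where a joint would pass 70% of its speed; a pose out of reach is approached as far as the arm can. A call with a number of a shift or a turn outside -1 to 1 is refused whole. A call with a gripper value outside its range is refused whole. The fingers move at their own pace and stop on an object; "squeeze" is the grip in N (left out, the last holds). Time passes only in rows, so rows that repeat a pose let the fingers close. It gives the time, the measured TCP pose, the force and the opening at its end, in the units of the state.
- manip.state(): the state, without advancing time (a new reading comes with each control period).
- vision.read_camera(name): name is "scene" or "top"; returns a dict with "image" (480x640x3 uint8, red, green, blue), "camera_matrix" (3x3 intrinsics, pixels), "xyz" and "attitude" of the camera in the world. Camera axes: x right, y up, looking along -z (the intrinsics and any distortion apply to the point x, -y, -z); pixel columns grow to the right and rows downward; lengths in m; the calibration is good to about 2 mm. A picture is of the moment at which its call begins. There is no depth.
- manip.sign_off(): hands the job in, once; it reports no verdict.
The state is a dict: "t": time; "q": joint angles; "qvel": joint speeds; "joint_torque": joint torques, N m; "tcp_pos": TCP position; "orientation": TCP orientation; "ft_force": force on the tool from outside, world axes, zero at the start; "ft_torque": the same for the moment, N m; "finger_gap": opening from 0.0 (shut) to 1.0 (fully open).
Only numpy, scipy, OpenCV 4.12 (cv2) and the standard library are available. Lean on these libraries where they do the work, as an engineer would, in place of code of your own. Each camera call takes 0.05 s, during which the arm holds its last target.

TASK

Clear the microscope bench: with your fingertips sweep the three empty blue cassettes along the bench and in over the lip of the steel pan, so that all three end up lying inside it, completely past the sloping lip. Do not pick any of them up, and leave the yellow cassette, the specimen pot and the oil bottle where they are.

Things in the scene. Friction and masses are not known exactly. Their poses are not given: they have to be found in the camera images.
- pan: Steel bench pan like a short dustpan; it does not shift. Origin on the bench, mid front edge; x points into the pan, y across. The lip slopes up to the flat floor, 2 mm above the bench, from x = 20 mm on. Inside 230 mm wide, 162 mm deep; walls 8 mm thick, 32 mm high with rolled rims, at the sides beginning at x = 7 mm. A black handle 25 mm high runs from the back to x = 260 mm.
- empty1: Blue plastic tissue cassette, empty, lid shut, lying flat on the bench and free to slide: a slab 40 (its x) by 28 (its y) by 7 mm high with dark slots on top and a white writing strip at its +x end, about 10 to 18 g. Origin at the centre of its underside. One of the three to sweep into the pan.
- empty2: Blue plastic tissue cassette, empty, lid shut, lying flat on the bench and free to slide: a slab 40 (its x) by 28 (its y) by 7 mm high with dark slots on top and a white writing strip at its +x end, about 10 to 18 g. Origin at the centre of its underside. One of the three to sweep into the pan.
- empty3: Blue plastic tissue cassette, empty, lid shut, lying flat on the bench and free to slide: a slab 40 (its x) by 28 (its y) by 7 mm high with dark slots on top and a white writing strip at its +x end, about 10 to 18 g. Origin at the centre of its underside. One of the three to sweep into the pan.
- keep_cassette: Yellow cassette, the same size and build (40 by 28 by 7 mm, origin at the centre of its underside), still in use: stays where it is.
- pot: White specimen pot with an orange screw cap, 42 mm across, 50 mm high, standing loose; origin at the centre of its underside. Stays where it is.
- oil: Small amber bottle of immersion oil with a black cap, 30 mm across, 55 mm high, standing loose; origin at the centre of its underside. Stays where it is.

How it is judged:
At the end, for the whole second after the job is handed in: All three blue cassettes are at rest inside the pan, the centre of each at least 30 mm behind the pan's front edge, between its walls and no more than 30 mm up; the yellow cassette, pot and oil bottle are upright and within 20 mm of where they started (x of empty1 in the frame of pan between 0.03 and 0.165 m and y of empty1 in the frame of pan between -0.115 and 0.115 m and height (world z) of each of empty1, empty2, empty3 below 0.03 m and linear speed of each of empty1, empty2, empty3 below 0.02 m/s and x of empty2 in the frame of pan between 0.03 and 0.165 m and y of empty2 in the frame of pan between -0.115 and 0.115 m and x of empty3 in the frame of pan between 0.03 and 0.165 m and y of empty3 in the frame of pan between -0.115 and 0.115 m and distance of each of keep_cassette, pot, oil from where it was at the start of the episode below 0.02 m and angle between each of keep_cassette, pot, oil's own z axis and vertical below 0.3 rad); the robot touches nothing.
It fails at once if an empty cassette was picked up off the bench (its underside more than 12 mm up outside the pan, or more than 35 mm up anywhere) (((height (world z) of empty1 above 0.012 m and not (x of empty1 in the frame of pan between 0 and 0.17 m and y of empty1 in the frame of pan between -0.123 and 0.123 m)) or height (world z) of empty1 above 0.035 m) or ((height (world z) of empty2 above 0.012 m and not (x of empty2 in the frame of pan between 0 and 0.17 m and y of empty2 in the frame of pan between -0.123 and 0.123 m)) or height (world z) of empty2 above 0.035 m) or ((height (world z) of empty3 above 0.012 m and not (x of empty3 in the frame of pan between 0 and 0.17 m and y of empty3 in the frame of pan between -0.123 and 0.123 m)) or height (world z) of empty3 above 0.035 m)).
It fails at once if the yellow cassette, the pot or the oil bottle was shifted by more than 20 mm or tipped (distance of any of keep_cassette, pot, oil from where it was at the start of the episode above 0.02 m or angle between any of keep_cassette, pot, oil's own z axis and vertical above 0.3 rad).
It also fails if it takes over 64 s, if anything falls off the work surface, if the arm or the gripper's body presses on something with over 40 N, if the wrist force passes 120 N, or if a joint passes its speed limit or range.

## Working session

There is one attempt and no reset: what is moved stays moved. The work goes in short steps, Python scripts to look and compute and a tool call to move; the robot and the scene stay as the last step left them, time stands still between calls to the robot, and variables do not carry over. Pictures are saved under pics/ and viewed, and the job is handed in when it is done.

Besides the shell and the picture viewer there is one more tool, called after ">>>" as name([rows], argument=value, ...), one row to a line, values as JSON. play_rows: Moves the arm, as the interface text tells. Its arguments: {"type":"object","properties":{"commands":{"type":"array"},"squeeze":{"type":"number"}},"required":["commands"]}

```bash
mkdir -p pics; cat > h.py <<'E'
import numpy as np,cv2
from scipy.spatial.transform import Rotation as R
from workcell import manip,vision
def shot(n,f):
    c=vision.read_camera(n); cv2.imwrite('pics/'+f,c['image'][:,:,::-1]); return c
def rot(q): return R.from_quat([q[1],q[2],q[3],q[0]]).as_matrix()
def px2w(c,u,v,z=0):
    K=np.array(c['camera_matrix']);d=np.linalg.inv(K)@[u,v,1];d=np.array([d[0],-d[1],-d[2]])
    d=rot(c['attitude'])@d;o=np.array(c['xyz']);return o+d*(z-o[2])/d[2]
E
python3 - <<'E'
from h import *
for n in('top','scene'):
    c=shot(n,n+'0.png');print(n,{k:c[k] for k in c if k!='image'})
s=manip.state();print(s['t'],s['tcp_pos'],s['orientation'],rot(s['orientation']),s['finger_gap'],s['q'])
E
```

```text
top {'camera_matrix': array([[553.48378598,   0.        , 324.87060361],
       [  0.        , 553.48378598, 232.73322103],
       [  0.        ,   0.        ,   1.        ]]), 'xyz': array([0.48197558, 0.05883712, 0.7215678 ]), 'attitude': array([ 0.71897146,  0.07181402, -0.07147794, -0.6876145 ])}
scene {'camera_matrix': array([[481.04274688,   0.        , 319.56157295],
       [  0.        , 481.04274688, 240.27315078],
       [  0.        ,   0.        ,   1.        ]]), 'xyz': array([1.0557459 , 0.28957092, 0.43090119]), 'attitude': array([0.46277022, 0.22762082, 0.3800646 , 0.76784333])}
0.1 [0.1823831  0.64939053 0.24676224] [ 0.56312046 -0.42746957  0.56399958  0.42669613] [[-3.30222181e-04 -9.62747959e-01  2.70400181e-01]
 [-1.62266329e-03  2.70400356e-01  9.62746599e-01]
 [-9.99998629e-01 -1.20848165e-04 -1.65150796e-03]] 0.9999496598478754 [-1.40508188  0.47777507  0.022307    1.55629892 -0.01148268  1.10930236
 -0.08315449]
```

View pics/top0.png

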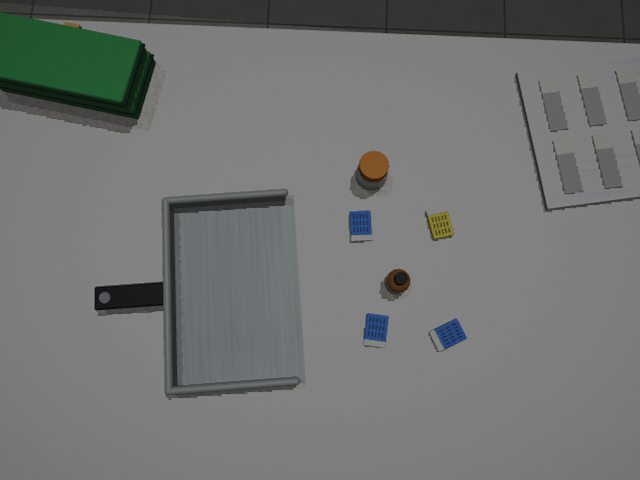

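View pics/scene0.png

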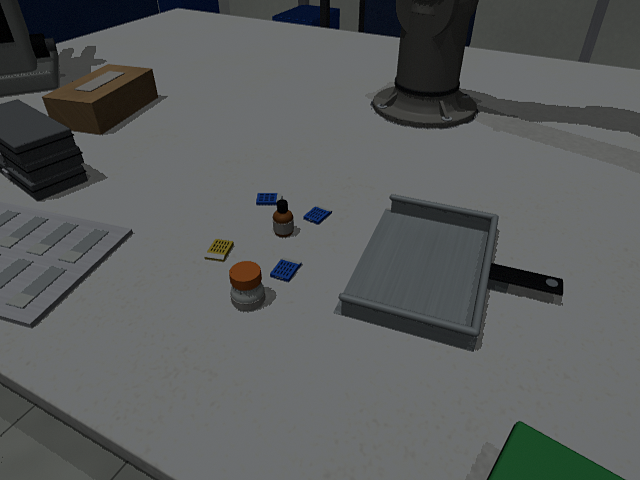

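Top view: the pan is at columns 165–300 and opens to the right. The blue cassettes are near (361,225), (376,329) and (449,334), the yellow one at (440,225), the pot at (373,170) and the oil at (398,281). Next I'll enlarge the crop.

```bash
python3 - <<'E'
from h import *
im=cv2.imread('pics/top0.png')[140:400,270:490]; cv2.imwrite('pics/crop0.png',cv2.resize(im,None,fx=2.3,fy=2.3,interpolation=cv2.INTER_CUBIC))
im=cv2.imread('pics/top0.png')
c=vision.read_camera('top')
hsv=cv2.cvtColor(im,cv2.COLOR_BGR2HSV)
for nm,lo,hi in(('blue',(100,150,60),(130,255,255)),('yel',(22,120,60),(35,255,255))):
    m=cv2.inRange(hsv,lo,hi);m=cv2.morphologyEx(m,cv2.MORPH_CLOSE,np.ones((7,7)))
    for k in cv2.findContours(m,0,2)[0]:
        if cv2.contourArea(k)>100:
            r=cv2.minAreaRect(k);print(nm,r,[px2w(c,*p,.007)[:2].round(4).tolist() for p in cv2.boxPoints(r)],px2w(c,*r[0],.007)[:2].round(4))
for n,u,v,z in(('panfrontL(rim)',286,192,.032),('panfrontR',297,381,.032),('lipL',294,197,0),('lipR',304,383,0),('backL',168,202,.032),('backR',170,389,.032),('potcap',374,163,.05),('oilcap',400.5,279,.055),('potbase',372,175,.0),('handleend',96,297,.025)):
    print(n,px2w(c,u,v,z)[:2].round(4))
E
```

```text
blue ((450.2000427246094, 333.4000244140625), (21.466251373291016, 24.149534225463867), 63.43495178222656) [[0.51, -0.0827], [0.5248, -0.1102], [0.5012, -0.1223], [0.4866, -0.0949]] [ 0.5056 -0.1025]
blue ((375.85382080078125, 327.1692810058594), (21.333972930908203, 24.682912826538086), 7.125016689300537) [[0.4949, 0.0072], [0.5258, 0.0042], [0.5237, -0.023], [0.4928, -0.0197]] [ 0.5092 -0.0078]
blue ((360.0, 222.5), (23.0, 20.0), 90.0) [[0.66, 0.0304], [0.6612, 0.0038], [0.63, 0.003], [0.6288, 0.0293]] [0.6449 0.0166]
yel ((440.1076965332031, 225.0615692138672), (24.38220977783203, 20.698564529418945), 74.74488067626953) [[0.6577, -0.0719], [0.6664, -0.0984], [0.6348, -0.1068], [0.6263, -0.0805]] [ 0.6462 -0.0894]
panfrontL(rim) [0.6753 0.1148]
panfrontR [0.4401 0.0878]
lipL [0.6777 0.1063]
lipR [0.4361 0.0802]
backL [0.6551 0.2655]
backR [0.4241 0.2397]
potcap [0.7135 0.0038]
oilcap [ 0.5662 -0.0317]
potbase [0.7135 0.002 ]
handleend [0.5303 0.3452]
```

View pics/crop0.png

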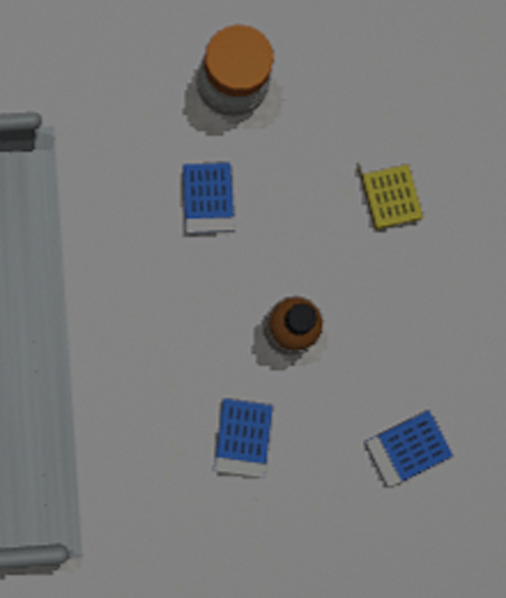

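```bash
cat >> h.py <<'E'
def goal(x,y,z,yaw):
    # tool x down, tool z at world yaw (deg)
    a=np.radians(yaw); X=np.array([0,0,-1.]);Z=np.array([np.cos(a),np.sin(a),0]);Y=np.cross(Z,X)
    return np.array([x,y,z]),np.c_[X,Y,Z]
def row(*g):
    s=manip.state();p=np.array(s['tcp_pos']);M=rot(s['orientation'])
    P,G=goal(*g);t=M.T@(P-p)/.5;w=R.from_matrix(M.T@G).as_rotvec()/np.radians(45)
    print(g,t.round(4),w.round(4))
E
python3 - <<'E'
from h import *
row(.42,.30,.2,40); row(.64,-.025,.2,6.1)
E
```

```text
(0.42, 0.3, 0.2, 40) [ 0.0947 -0.6465 -0.5443] [ 7.626e-01 -1.600e-03  6.000e-04]
(0.64, -0.025, 0.2, 6.1) [ 0.0954 -1.2458 -1.0512] [ 1.5159e+00 -1.4000e-03  1.1000e-03]
```

>>> play_rows([
  [[0.095, -0.646, -0.544], [0.763, -0.0016, 0], 0.66],
  [[0.095, -0.646, -0.544], [0.763, -0.0016, 0], 0.66],
  [[0.095, -0.646, -0.544], [0.763, -0.0016, 0], 0.66],
  [[0.095, -0.646, -0.544], [0.763, -0.0016, 0], 0.66],
  [[0.095, -0.646, -0.544], [0.763, -0.0016, 0], 0.66],
  [[0.095, -0.646, -0.544], [0.763, -0.0016, 0], 0.66],
  [[0.095, -0.646, -0.544], [0.763, -0.0016, 0], 0.66],
  [[0.095, -0.646, -0.544], [0.763, -0.0016, 0], 0.66],
  [[0.095, -0.646, -0.544], [0.763, -0.0016, 0], 0.66],
  [[0.095, -0.646, -0.544], [0.763, -0.0016, 0], 0.66],
  [[0.095, -0.646, -0.544], [0.763, -0.0016, 0], 0.66],
  [[0.095, -0.646, -0.544], [0.763, -0.0016, 0], 0.66],
  [[0.095, -0.646, -0.544], [0.763, -0.0016, 0], 0.66],
  [[0.095, -0.646, -0.544], [0.763, -0.0016, 0], 0.66],
], squeeze=20)

```text
t: 1.32
tcp_pos: [0.419, 0.3024, 0.2002]
orientation: [0.665, -0.242, 0.664, 0.243]
ft_force: [-0.8, 0.9, 0.3]
finger_gap: 0.171
```

```bash
python3 - <<'E'
from h import *
s=manip.state();print(s['t'],s['q'],s['finger_gap'],s['ft_force'])
row(.642,-.022,.15,6.1)
E
```

```text
1.3167 [-0.97273224  0.27486578  0.27067217  1.99545131 -0.09559994  0.88173598
  0.04914793] 0.1708632725675625 [-0.79610406  0.91685689  0.25597095]
(0.642, -0.022, 0.15, 6.1) [ 0.0994 -0.7837 -0.077 ] [ 0.7558  0.0012 -0.0019]
```

>>> play_rows([
  [[0.1, -0.784, -0.077], [0.756, 0, 0], 0.66],
  [[0.1, -0.784, -0.077], [0.756, 0, 0], 0.66],
  [[0.1, -0.784, -0.077], [0.756, 0, 0], 0.66],
  [[0.1, -0.784, -0.077], [0.756, 0, 0], 0.66],
  [[0.1, -0.784, -0.077], [0.756, 0, 0], 0.66],
  [[0.1, -0.784, -0.077], [0.756, 0, 0], 0.66],
  [[0.1, -0.784, -0.077], [0.756, 0, 0], 0.66],
  [[0.1, -0.784, -0.077], [0.756, 0, 0], 0.66],
  [[0.1, -0.784, -0.077], [0.756, 0, 0], 0.66],
  [[0.1, -0.784, -0.077], [0.756, 0, 0], 0.66],
  [[0.1, -0.784, -0.077], [0.756, 0, 0], 0.66],
  [[0.1, -0.784, -0.077], [0.756, 0, 0], 0.66],
  [[0.1, -0.784, -0.077], [0.756, 0, 0], 0.66],
])

```text
t: 2.4
tcp_pos: [0.642, -0.0213, 0.1495]
orientation: [0.706, -0.037, 0.706, 0.039]
ft_force: [0.0, 0.8, 0.8]
finger_gap: 0.169
```

```bash
python3 - <<'E'
from h import *
s=manip.state();print(s['t'],s['q'],s['finger_gap'],s['ft_force'])
row(.642,-.022,.05,6.1)
row(.642,-.022,.029,6.1)
shot('top','top1.png');shot('scene','scene1.png')
E
```

```text
2.4 [-0.38209672  0.55995499  0.44626424  1.74716719 -0.29971729  0.90241018
  0.29973067] 0.1689974431796377 [0.02964325 0.82720484 0.81649761]
(0.642, -0.022, 0.05, 6.1) [ 0.1991 -0.002  -0.0002] [ 0.0012 -0.0001 -0.0033]
(0.642, -0.022, 0.029, 6.1) [ 2.411e-01 -2.100e-03 -2.000e-04] [ 0.0012 -0.0001 -0.0033]
```

View pics/top1.png

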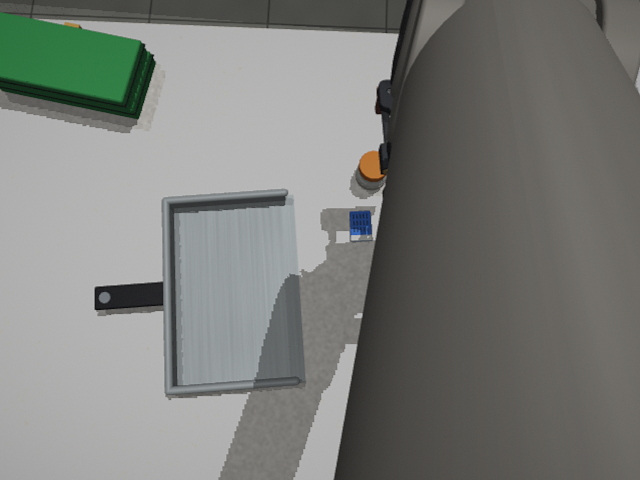

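View pics/scene1.png

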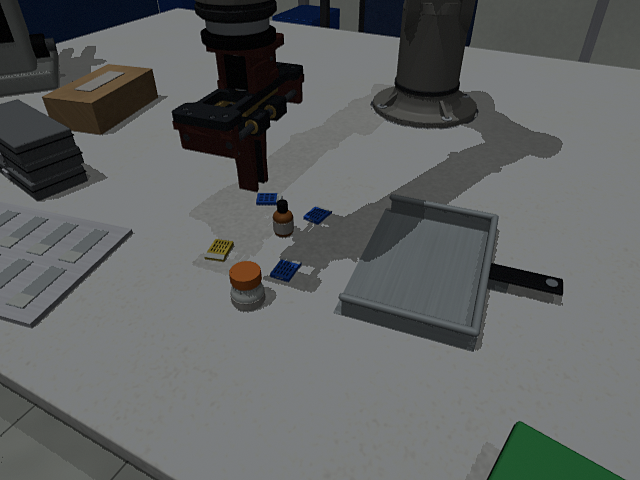

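The top view is mostly hidden by the arm. The scene view shows the fingertips at about (251,187), pot (246,285), oil (283,218) and cassettes A (286,270), B (317,214) and C (267,199). I'll check these against the calibration.

```bash
cat >> h.py <<'E'
def w2px(c,p):
    d=rot(c['attitude']).T@(np.array(p)-np.array(c['xyz']));K=c['camera_matrix'];return (K@[d[0]/-d[2],-d[1]/-d[2],1])[:2].round(1)
E
python3 - <<'E'
from h import *
c=vision.read_camera('scene')
print('tip',w2px(c,[.642,-.0213,.1245]))
for n,p in(('A',(.641,.0165,.007)),('B',(.505,-.0075,.007)),('C',(.5035,-.0985,.007)),('pot',(.7135,.003,.05)),('oil',(.566,-.032,.055))): print(n,w2px(c,p))
im=cv2.imread('pics/scene1.png')[140:320,180:360];cv2.imwrite('pics/c1.png',cv2.resize(im,None,fx=3.3,fy=3.3))
E
```

```text
tip [254.3 185.9]
A [285.3 267.3]
B [317.1 212.6]
C [268.7 197.7]
pot [242.9 271.5]
oil [281.9 201.6]
```

View pics/c1.png

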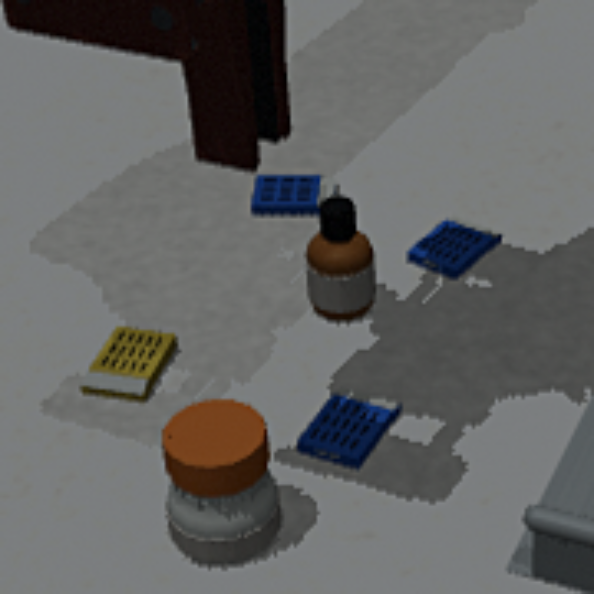

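>>> play_rows([
  [[0.07, 0, 0], [0, 0, 0], 0.66],
  [[0.14, 0, 0], [0, 0, 0], 0.66],
  [[0.19, 0, 0], [0, 0, 0], 0.66],
  [[0.22, 0, 0], [0, 0, 0], 0.66],
  [[0.241, 0, 0], [0, 0, 0], 0.66],
  [[0.241, 0, 0], [0, 0, 0], 0.66],
  [[0.241, 0.02, 0], [0, 0, 0], 0.66],
  [[0.241, 0.04, 0], [0, 0, 0], 0.66],
  [[0.241, 0.06, 0], [0, 0, 0], 0.66],
  [[0.241, 0.08, 0], [0, 0, 0], 0.66],
])

```text
t: 3.38
tcp_pos: [0.639, 0.0175, 0.0308]
orientation: [0.707, -0.036, 0.705, 0.038]
ft_force: [-0.5, 0.3, -0.2]
finger_gap: 0.171
```

```bash
python3 - <<'E'
from h import *
shot('scene','scene2.png')
im=cv2.imread('pics/scene2.png')[140:320,180:400];cv2.imwrite('pics/c2.png',cv2.resize(im,None,fx=3.3,fy=3.3))
print(manip.state()['ft_force'])
E
```

```text
[-0.63394238  1.65490696 -0.02270391]
```

View pics/c2.png

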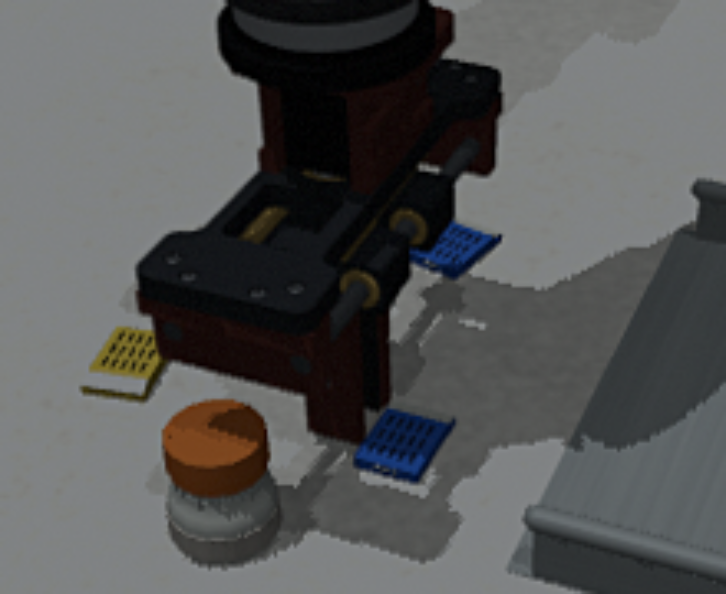

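Cassette A is moving ahead of the fingers, and the pot and yellow cassette haven't moved. The tips are 5.8 mm up, so I'll lower them slightly and continue.

>>> play_rows([
  [[0.004, 0.01, 0], [0, 0, 0], 0.66],
  [[0.004, 0.03, 0], [0, 0, 0], 0.66],
  [[0.004, 0.05, 0], [0, 0, 0], 0.66],
  [[0.003, 0.07, 0], [0, 0, 0], 0.66],
  [[0.002, 0.09, 0], [0, 0, 0], 0.66],
  [[0.001, 0.11, 0], [0, 0, 0], 0.66],
  [[0, 0.13, 0], [0, 0, 0], 0.66],
])

```text
t: 4.02
tcp_pos: [0.6313, 0.0814, 0.0296]
orientation: [0.706, -0.036, 0.706, 0.037]
ft_force: [-0.2, 0.4, 0.4]
finger_gap: 0.171
```

```bash
python3 - <<'E'
from h import *
shot('scene','scene3.png');shot('top','top3.png')
im=cv2.imread('pics/scene3.png')[140:340,180:420];cv2.imwrite('pics/c3.png',cv2.resize(im,None,fx=3,fy=3))
s=manip.state();print(s['ft_force'],s['tcp_pos'])
E
```

```text
[-1.29066803  0.58008893 -0.34913695] [0.63126337 0.0832587  0.02948948]
```

View pics/c3.png

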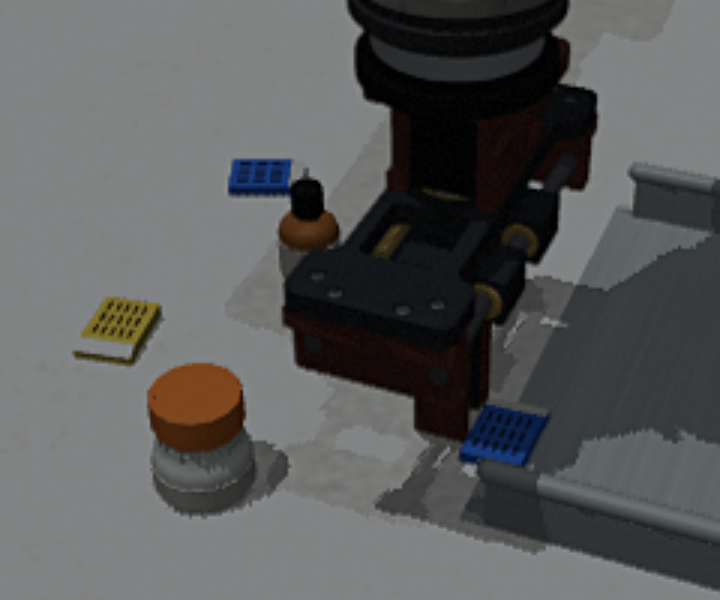

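View pics/top3.png

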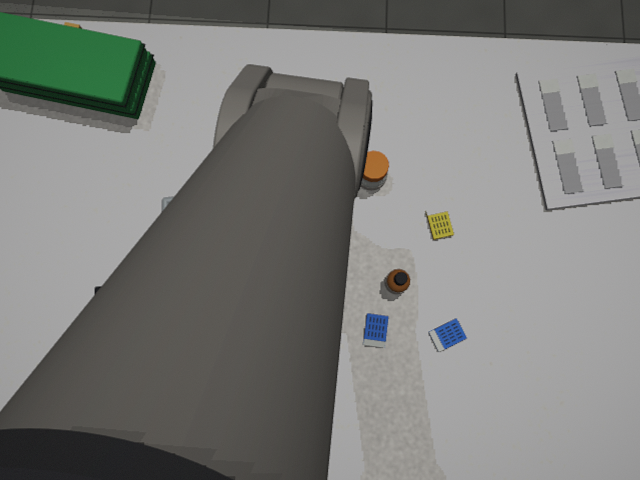

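```bash
cat >> h.py <<'E'
P0=np.array([.557,.0932]);EX=np.array([-.107,.994]);EY=np.array([-.994,-.107])
def pan(p): d=np.array(p)[:2]-P0; return np.array([d@EX,d@EY]).round(4)
E
python3 - <<'E'
from h import *
c=vision.read_camera('scene')
for u,v in((462,458),(530,466),(548,412),(490,405)): 
    p=px2w(c,180+u/3,140+v/3,.008);print(p[:2].round(4),pan(p))
print('rim end',pan(px2w(c,180+485/3,140+463/3,.032)), 'tool',pan(manip.state()['tcp_pos']))
E
```

```text
[0.6555 0.0972] [-0.0065 -0.0984]
[0.6466 0.1246] [ 0.0217 -0.0924]
[0.612  0.1176] [ 0.0184 -0.0573]
[0.6197 0.0931] [-0.0068 -0.0623]
rim end [ 0.0114 -0.1214] tool [-0.0195 -0.0727]
```

Cassette A lies cleanly within the walls, with its edges at pan y −0.098 to −0.057. Next I'll push it in and then lift away.

>>> play_rows([
  [[0, 0.015, 0.006], [0, 0, 0], 0.66],
  [[-0.001, 0.035, 0.01], [0, 0, 0], 0.66],
  [[-0.002, 0.055, 0.01], [0, 0, 0], 0.66],
  [[-0.002, 0.075, 0.01], [0, 0, 0], 0.66],
  [[-0.002, 0.095, 0.01], [0, 0, 0], 0.66],
  [[-0.002, 0.115, 0.01], [0, 0, 0], 0.66],
  [[-0.002, 0.135, 0.01], [0, 0, 0], 0.66],
  [[-0.002, 0.155, 0.01], [0, 0, 0], 0.66],
  [[-0.002, 0.175, 0.01], [0, 0, 0], 0.66],
  [[-0.002, 0.185, 0.01], [0, 0, 0], 0.66],
  [[-0.002, 0.185, 0.01], [0, 0, 0], 0.66],
  [[-0.003, 0.165, 0.01], [0, 0, 0], 0.66],
  [[-0.07, 0.155, 0.01], [0, 0, 0], 0.66],
  [[-0.14, 0.155, 0.01], [0, 0, 0], 0.66],
  [[-0.2, 0.155, 0.01], [0, 0, 0], 0.66],
  [[-0.2, 0.155, 0.01], [0, 0, 0], 0.66],
])

```text
t: 5.5
tcp_pos: [0.6324, 0.1554, 0.1361]
orientation: [0.71, -0.035, 0.703, 0.036]
ft_force: [1.1, 0.2, 0.5]
finger_gap: 0.171
```

```bash
python3 - <<'E'
from h import *
shot('scene','scene4.png')
s=manip.state();print(s['ft_force'],s['tcp_pos'])
row(.505,-.045,.13,6.1)
E
```

```text
[-0.75697807 -0.59141051 -0.35529518] [0.63097537 0.15569636 0.1333331 ]
(0.505, -0.045, 0.13, 6.1) [ 0.0039 -0.3739 -0.2913] [-0.0066  0.0093 -0.0022]
```

View pics/scene4.png

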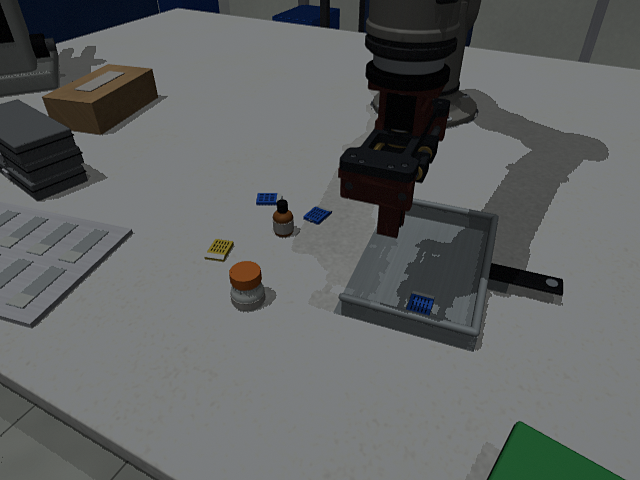

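Cassette A is in the pan at about (420,303). Next I'll go behind B.

>>> play_rows([
  [[0.004, -0.37, -0.295], [0, 0.009, 0], 0.66],
  [[0.004, -0.37, -0.295], [0, 0.009, 0], 0.66],
  [[0.004, -0.37, -0.295], [0, 0.009, 0], 0.66],
  [[0.004, -0.37, -0.295], [0, 0.009, 0], 0.66],
  [[0.004, -0.37, -0.295], [0, 0.009, 0], 0.66],
  [[0.004, -0.37, -0.295], [0, 0.009, 0], 0.66],
  [[0.004, -0.37, -0.295], [0, 0.009, 0], 0.66],
  [[0.004, -0.37, -0.295], [0, 0.009, 0], 0.66],
  [[0.004, -0.37, -0.295], [0, 0.009, 0], 0.66],
])

```text
t: 6.3
tcp_pos: [0.5008, -0.0417, 0.1269]
orientation: [0.704, -0.036, 0.709, 0.037]
ft_force: [-0.6, 0.1, -0.9]
finger_gap: 0.17
```

```bash
python3 - <<'E'
from h import *
shot('scene','scene5.png')
im=cv2.imread('pics/scene5.png')[100:300,180:420];cv2.imwrite('pics/c5.png',cv2.resize(im,None,fx=3,fy=3))
s=manip.state();print(s['ft_force'],s['tcp_pos'],s['q'])
row(.503,-.042,.0275,6.1)
E
```

```text
[ 0.24406477  0.20125491 -0.09030486] [ 0.50123866 -0.04105988  0.12696152] [-0.44521873  0.39442484  0.49722376  2.09131856 -0.28019637  0.72593771
  0.33723916]
(0.503, -0.042, 0.0275, 6.1) [ 0.1989 -0.0025  0.0046] [-0.0021 -0.0082 -0.0014]
```

View pics/c5.png

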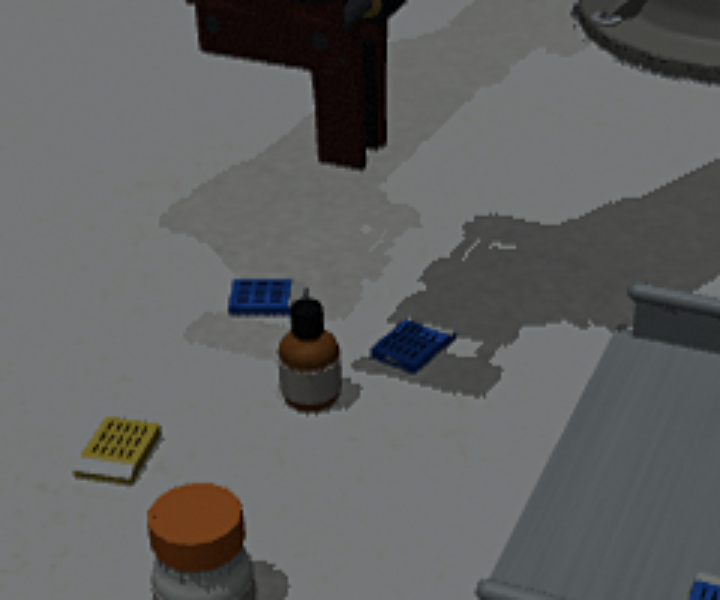

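>>> play_rows([
  [[0.07, 0, 0.004], [0, -0.008, 0], 0.66],
  [[0.13, 0, 0.004], [0, -0.008, 0], 0.66],
  [[0.17, 0, 0.004], [0, -0.008, 0], 0.66],
  [[0.19, 0, 0.004], [0, -0.008, 0], 0.66],
  [[0.199, 0, 0.004], [0, -0.008, 0], 0.66],
  [[0.199, 0, 0.004], [0, -0.008, 0], 0.66],
  [[0.199, 0.02, 0.004], [0, -0.008, 0], 0.66],
  [[0.199, 0.04, 0.004], [0, -0.008, 0], 0.66],
  [[0.199, 0.06, 0.004], [0, -0.008, 0], 0.66],
  [[0.199, 0.08, 0.004], [0, -0.008, 0], 0.66],
  [[0.199, 0.1, 0.004], [0, -0.008, 0], 0.66],
  [[0.199, 0.12, 0.004], [0, -0.008, 0], 0.66],
  [[0.198, 0.14, 0.004], [0, -0.008, 0], 0.66],
  [[0.198, 0.16, 0.004], [0, -0.008, 0], 0.66],
])

```text
t: 7.52
tcp_pos: [0.4938, 0.0394, 0.0286]
orientation: [0.706, -0.036, 0.706, 0.037]
ft_force: [0.2, -0.1, 0.3]
finger_gap: 0.169
```

```bash
python3 - <<'E'
from h import *
shot('scene','scene6.png')
im=cv2.imread('pics/scene6.png')[100:300,180:420];cv2.imwrite('pics/c6.png',cv2.resize(im,None,fx=3,fy=3))
s=manip.state();print(s['ft_force'],s['tcp_pos'],pan(s['tcp_pos']))
E
```

```text
[0.02482948 3.09439152 0.1190733 ] [0.49356665 0.04164721 0.02833068] [-0.0445  0.0686]
```

View pics/c6.png

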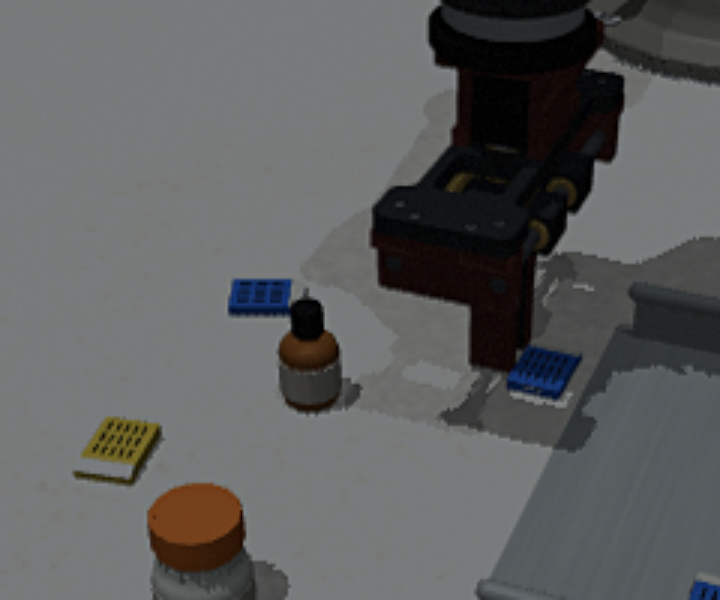

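Cassette B is flush with the fingers at (545,372) in the crop and is about to enter the lip. Continue in deep.

>>> play_rows([
  [[0, 0.015, 0], [0, 0, 0], 0.66],
  [[-0.002, 0.035, 0], [0, 0, 0], 0.66],
  [[-0.003, 0.055, 0], [0, 0, 0], 0.66],
  [[-0.005, 0.075, 0], [0, 0, 0], 0.66],
  [[-0.005, 0.095, 0], [0, 0, 0], 0.66],
  [[-0.005, 0.115, 0], [0, 0, 0], 0.66],
  [[-0.005, 0.135, 0], [0, 0, 0], 0.66],
  [[-0.005, 0.155, 0], [0, 0, 0], 0.66],
  [[-0.005, 0.175, 0], [0, 0, 0], 0.66],
  [[-0.005, 0.195, 0], [0, 0, 0], 0.66],
  [[-0.005, 0.215, 0], [0, 0, 0], 0.66],
  [[-0.005, 0.235, 0], [0, 0, 0], 0.66],
  [[-0.005, 0.255, 0], [0, 0, 0], 0.66],
  [[-0.005, 0.275, 0], [0, 0, 0], 0.66],
  [[-0.005, 0.29, 0], [0, 0, 0], 0.66],
  [[-0.005, 0.29, 0], [0, 0, 0], 0.66],
  [[-0.005, 0.27, 0], [0, 0, 0], 0.66],
  [[-0.07, 0.25, 0], [0, 0, 0], 0.66],
  [[-0.14, 0.25, 0], [0, 0, 0], 0.66],
  [[-0.2, 0.25, 0], [0, 0, 0], 0.66],
])

```text
t: 9.23
tcp_pos: [0.4809, 0.1593, 0.1297]
orientation: [0.706, -0.036, 0.707, 0.035]
ft_force: [0.8, 0.3, 0.5]
finger_gap: 0.169
```

```bash
python3 - <<'E'
from h import *
shot('scene','scene7.png')
s=manip.state();print(s['ft_force'],s['tcp_pos'],pan(s['tcp_pos']))
E
```

```text
[1.73936408 1.05823083 3.24312642] [0.48402178 0.16053272 0.1345609 ] [0.0747 0.0653]
```

View pics/scene7.png

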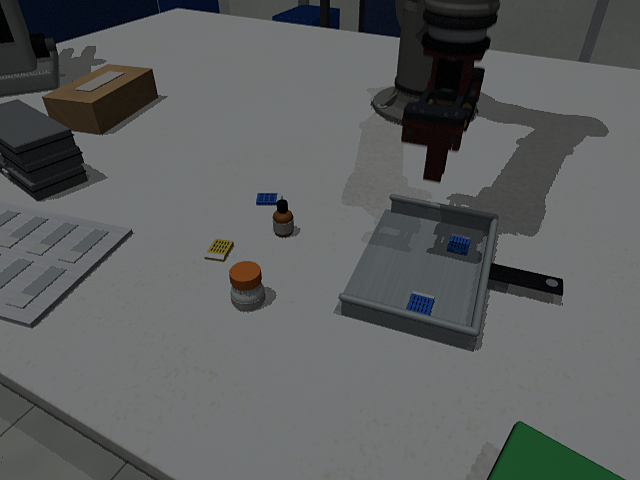

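B is in at (459,245). Now for C, I'll use its corners read from crop0.

```bash
python3 - <<'E'
from h import *
c=vision.read_camera('top')
q=[px2w(c,270+u/2.3,140+v/2.3,.006)[:2] for u,v in((366,440),(388,487),(453,455),(430,410))]
q=np.array(q);print(q.round(4).tolist(),q.mean(0));a=(q[0]+q[1]-q[2]-q[3])/2;print(np.linalg.norm(a),np.degrees(np.arctan2(a[1],a[0])))
row(.525,-.15,.13,26)
E
```

```text
[[0.5071, -0.0759], [0.4821, -0.0882], [0.501, -0.1241], [0.5251, -0.1114]] [ 0.50384603 -0.09989371]
0.04019651329176336 117.35255077631209
(0.525, -0.15, 0.13, 26) [ 0.0027 -0.6275  0.0191] [-0.4491  0.0094 -0.0031]
```

```bash
python3 - <<'E'
from h import *
row(.523,-.137,.13,27.4)
E
```

```text
(0.523, -0.137, 0.13, 27.4) [ 0.0028 -0.6012  0.0177] [-0.4802  0.0094 -0.003 ]
```

>>> play_rows([
  [[0.003, -0.601, 0.018], [-0.48, 0.009, 0], 0.66],
  [[0.003, -0.601, 0.018], [-0.48, 0.009, 0], 0.66],
  [[0.003, -0.601, 0.018], [-0.48, 0.009, 0], 0.66],
  [[0.003, -0.601, 0.018], [-0.48, 0.009, 0], 0.66],
  [[0.003, -0.601, 0.018], [-0.48, 0.009, 0], 0.66],
  [[0.003, -0.601, 0.018], [-0.48, 0.009, 0], 0.66],
  [[0.003, -0.601, 0.018], [-0.48, 0.009, 0], 0.66],
  [[0.003, -0.601, 0.018], [-0.48, 0.009, 0], 0.66],
  [[0.003, -0.601, 0.018], [-0.48, 0.009, 0], 0.66],
  [[0.003, -0.601, 0.018], [-0.48, 0.009, 0], 0.66],
  [[0.003, -0.601, 0.018], [-0.48, 0.009, 0], 0.66],
])

```text
t: 10.25
tcp_pos: [0.5204, -0.1343, 0.126]
orientation: [0.684, -0.168, 0.69, 0.169]
ft_force: [-0.6, 1.2, -0.1]
finger_gap: 0.168
```

```bash
python3 - <<'E'
from h import *
s=manip.state();print(s['ft_force'],s['tcp_pos'],s['q'],s['t'])
row(.523,-.137,.0285,27.4)
# push path
p=np.array([.523,-.137]);h=117.4;d=0
out=[]
while d<.0999:
    d+=.01
    h=117.4-25.4*np.clip((d-.02)/.06,0,1)
    p=p+.01*np.array([np.cos(np.radians(h)),np.sin(np.radians(h))])
    row(*p.round(4),.0285,h-90)
E
```

```text
[-0.59094661  1.24510512 -0.10856781] [ 0.52042831 -0.13430103  0.12603377] [-0.2410677   0.4457526   0.47802508  2.01151593 -0.29008175  0.75836471
  0.89325734] 10.25
(0.523, -0.137, 0.0285, 27.4) [ 0.195  -0.0079  0.0035] [ 0.0048 -0.0094 -0.0048]
(np.float64(0.5184), np.float64(-0.1281), 0.0285, np.float64(27.400000000000006)) [0.1951 0.0121 0.0036] [ 0.0048 -0.0094 -0.0048]
(np.float64(0.5138), np.float64(-0.1192), 0.0285, np.float64(27.400000000000006)) [0.1952 0.0322 0.0037] [ 0.0048 -0.0094 -0.0048]
(np.float64(0.5099), np.float64(-0.1101), 0.0285, np.float64(23.16666666666667)) [0.1952 0.0519 0.0052] [ 0.0989 -0.0095 -0.0045]
(np.float64(0.5066), np.float64(-0.1006), 0.0285, np.float64(18.933333333333337)) [0.1953 0.0718 0.0082] [ 0.193  -0.0097 -0.0041]
(np.float64(0.5041), np.float64(-0.0909), 0.0285, np.float64(14.700000000000003)) [0.1953 0.0913 0.0127] [ 0.287  -0.0099 -0.0038]
(np.float64(0.5023), np.float64(-0.0811), 0.0285, np.float64(10.466666666666669)) [0.1954 0.1103 0.0186] [ 0.3811 -0.01   -0.0034]
(np.float64(0.5012), np.float64(-0.0711), 0.0285, np.float64(6.233333333333334)) [0.1954 0.1291 0.026 ] [ 0.4752 -0.0101 -0.003 ]
(np.float64(0.5008), np.float64(-0.0612), 0.0285, np.float64(2.0)) [0.1954 0.147  0.0344] [ 0.5693 -0.0103 -0.0027]
(np.float64(0.5005), np.float64(-0.0512), 0.0285, np.float64(2.0)) [0.1954 0.165  0.0432] [ 0.5693 -0.0103 -0.0027]
(np.float64(0.5001), np.float64(-0.0412), 0.0285, np.float64(2.0)) [0.1954 0.1831 0.0517] [ 0.5693 -0.0103 -0.0027]
```

>>> play_rows([
  [[0.07, -0.008, 0.003], [0, -0.009, 0], 0.66],
  [[0.12, -0.008, 0.003], [0, -0.009, 0], 0.66],
  [[0.16, -0.008, 0.003], [0, -0.009, 0], 0.66],
  [[0.185, -0.008, 0.003], [0, -0.009, 0], 0.66],
  [[0.195, -0.008, 0.003], [0, -0.009, 0], 0.66],
  [[0.195, -0.008, 0.003], [0, -0.009, 0], 0.66],
  [[0.195, -0.008, 0.003], [0, -0.009, 0], 0.66],
  [[0.195, -0.008, 0.003], [0, -0.009, 0], 0.66],
])

```text
t: 10.92
tcp_pos: [0.5245, -0.1384, 0.0303]
orientation: [0.687, -0.168, 0.686, 0.169]
ft_force: [1.0, 0.5, 1.2]
finger_gap: 0.17
```

```bash
python3 - <<'E'
from h import *
s=manip.state();print(s['ft_force'],s['tcp_pos'],s['t'])
shot('scene','scene8.png')
im=cv2.imread('pics/scene8.png')[100:300,180:420];cv2.imwrite('pics/c8.png',cv2.resize(im,None,fx=3,fy=3))
row(.523,-.137,.0285,27.4)
E
```

```text
[0.99821143 0.54820493 1.16953585] [ 0.5244629  -0.13836765  0.03029955] 10.9167
(0.523, -0.137, 0.0285, 27.4) [ 0.0037  0.004  -0.0012] [ 0.0038  0.0028 -0.0015]
```

View pics/c8.png

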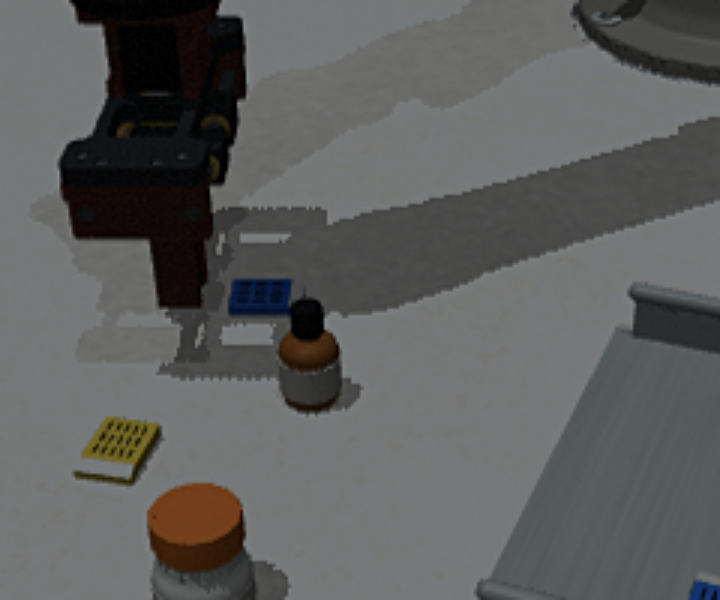

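Fingers are down behind C, at (180,300) in the crop, with C at (262,297). Start the curved push.

>>> play_rows([
  [[0.003, 0.01, 0], [0, 0, 0], 0.66],
  [[0.003, 0.02, 0], [0, 0, 0], 0.66],
  [[0.003, 0.03, 0], [0, 0, 0], 0.66],
  [[0.003, 0.04, 0], [0, 0, 0], 0.66],
  [[0.003, 0.05, 0.001], [0.047, 0, 0], 0.66],
  [[0.003, 0.06, 0.002], [0.094, 0, 0], 0.66],
  [[0.003, 0.07, 0.003], [0.141, 0, 0], 0.66],
  [[0.003, 0.08, 0.005], [0.188, 0, 0], 0.66],
  [[0.003, 0.09, 0.007], [0.235, 0, 0], 0.66],
  [[0.003, 0.1, 0.009], [0.282, 0, 0], 0.66],
  [[0.003, 0.109, 0.012], [0.329, 0, 0], 0.66],
  [[0.003, 0.118, 0.015], [0.376, 0, 0], 0.66],
])

```text
t: 11.97
tcp_pos: [0.5026, -0.082, 0.0279]
orientation: [0.704, -0.064, 0.704, 0.066]
ft_force: [0.2, -0.1, -0.1]
finger_gap: 0.169
```

```bash
python3 - <<'E'
from h import *
s=manip.state();print(s['ft_force'],s['tcp_pos'],s['t'])
shot('scene','scene9.png')
im=cv2.imread('pics/scene9.png')[140:260,200:380];cv2.imwrite('pics/c9.png',cv2.resize(im,None,fx=4,fy=4))
shot('top','top9.png')
E
```

```text
[ 0.21141206 -0.0671828  -0.06412354] [ 0.5026041  -0.08196662  0.02792034] 11.9667
```

View pics/c9.png

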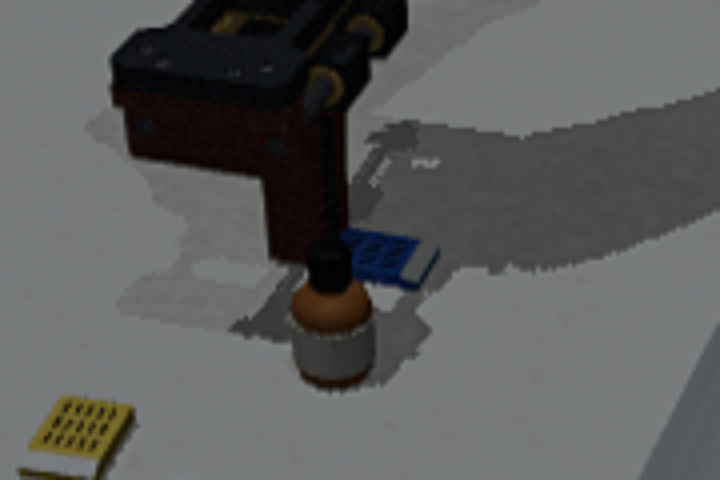

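View pics/top9.png

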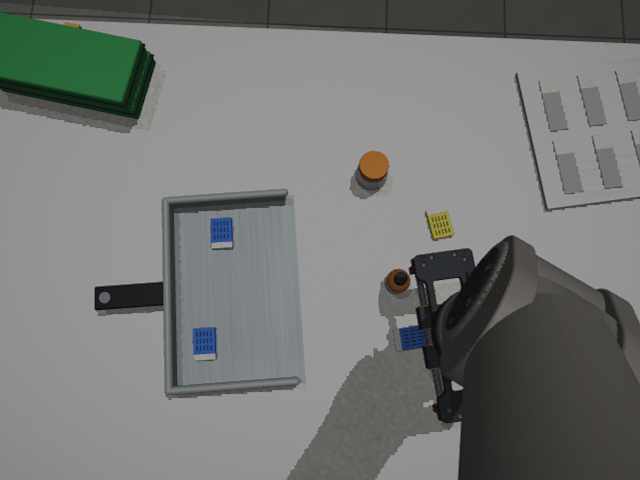

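Top view: A (221,233) and B (204,343) are in the pan, and C (412,338) is now aligned ahead of the fingers. The oil is untouched at (398,281). Continue straight in.

>>> play_rows([
  [[0, 0.012, 0], [0.03, 0, 0], 0.66],
  [[0, 0.03, 0.001], [0.06, 0, 0], 0.66],
  [[0, 0.05, 0.002], [0.096, 0, 0], 0.66],
  [[0, 0.07, 0.004], [0.096, 0, 0], 0.66],
  [[0, 0.09, 0.005], [0.096, 0, 0], 0.66],
  [[0, 0.11, 0.007], [0.096, 0, 0], 0.66],
  [[0, 0.13, 0.008], [0.096, 0, 0], 0.66],
  [[0, 0.15, 0.01], [0.096, 0, 0], 0.66],
  [[0, 0.17, 0.011], [0.096, 0, 0], 0.66],
  [[0, 0.19, 0.013], [0.096, 0, 0], 0.66],
  [[0, 0.21, 0.014], [0.096, 0, 0], 0.66],
  [[-0.001, 0.23, 0.016], [0.096, 0, 0], 0.66],
  [[-0.002, 0.25, 0.017], [0.096, 0, 0], 0.66],
  [[-0.002, 0.25, 0.017], [0.096, 0, 0], 0.66],
])

```text
t: 13.23
tcp_pos: [0.488, 0.0443, 0.0291]
orientation: [0.706, -0.039, 0.706, 0.041]
ft_force: [-0.3, 0.5, 0.1]
finger_gap: 0.171
```

```bash
python3 - <<'E'
from h import *
s=manip.state();print(s['ft_force'],s['tcp_pos'],s['t'],pan(s['tcp_pos']))
shot('scene','scene10.png')
im=cv2.imread('pics/scene10.png')[140:290,230:470];cv2.imwrite('pics/c10.png',cv2.resize(im,None,fx=3.3,fy=3.3))
E
```

```text
[-0.26486413  0.51743871  0.06218329] [0.48802208 0.04433492 0.02906978] 13.2333 [-0.0412  0.0738]
```

View pics/c10.png

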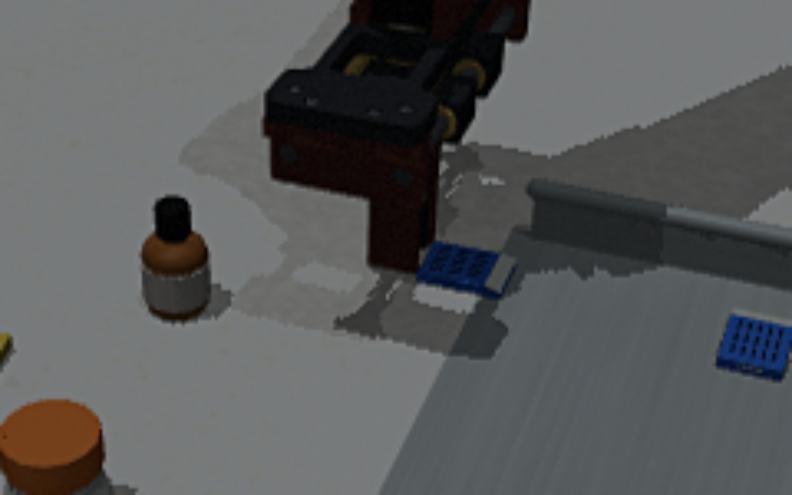

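C is starting up the lip and is clear of the side wall. Finish the push, back off and lift.

>>> play_rows([
  [[0, 0.01, 0], [0, 0, 0], 0.66],
  [[-0.001, 0.03, 0], [0, 0, 0], 0.66],
  [[-0.003, 0.05, 0], [0, 0, 0], 0.66],
  [[-0.004, 0.07, 0], [0, 0, 0], 0.66],
  [[-0.004, 0.09, 0], [0, 0, 0], 0.66],
  [[-0.004, 0.11, 0], [0, 0, 0], 0.66],
  [[-0.004, 0.13, 0], [0, 0, 0], 0.66],
  [[-0.004, 0.15, 0], [0, 0, 0], 0.66],
  [[-0.004, 0.165, 0], [0, 0, 0], 0.66],
  [[-0.004, 0.173, 0], [0, 0, 0], 0.66],
  [[-0.004, 0.173, 0], [0, 0, 0], 0.66],
  [[-0.004, 0.15, 0], [0, 0, 0], 0.66],
  [[-0.07, 0.13, 0], [0, 0, 0], 0.66],
  [[-0.14, 0.1, 0], [0, 0, 0], 0.66],
  [[-0.2, 0.03, 0], [0, 0, 0], 0.66],
  [[-0.25, -0.04, 0], [0, 0, 0], 0.66],
  [[-0.25, -0.11, 0], [0, 0, 0], 0.66],
  [[-0.25, -0.18, 0], [0, 0, 0], 0.66],
  [[-0.25, -0.25, 0], [0, 0, 0], 0.66],
  [[-0.25, -0.3, 0], [0, 0, 0], 0.66],
])

```text
t: 14.95
tcp_pos: [0.5039, -0.1128, 0.1544]
orientation: [0.706, -0.037, 0.706, 0.038]
ft_force: [-0.3, -1.1, 0.2]
finger_gap: 0.172
```

```bash
python3 - <<'E'
from h import *
s=manip.state();print(s['ft_force'],s['tcp_pos'],s['t'])
shot('scene','scene11.png');c=shot('top','top11.png')
im=cv2.imread('pics/top11.png');hsv=cv2.cvtColor(im,cv2.COLOR_BGR2HSV)
for nm,lo,hi in(('blue',(100,150,60),(130,255,255)),('yel',(22,120,60),(35,255,255))):
    m=cv2.inRange(hsv,lo,hi);m=cv2.morphologyEx(m,cv2.MORPH_CLOSE,np.ones((7,7)))
    for k in cv2.findContours(m,0,2)[0]:
        if cv2.contourArea(k)>100:
            r=cv2.minAreaRect(k);p=px2w(c,*r[0],.009);print(nm,r[0],p[:2].round(4),pan(p))
E
```

```text
[-0.31726779 -1.07587213  0.23468178] [ 0.50393712 -0.11283408  0.1543833 ] 14.95
blue (246.03321838378906, 347.997802734375) [0.476  0.1551] [0.0702 0.0739]
blue (204.0, 340.5) [0.4829 0.2088] [0.1228 0.0612]
blue (221.0, 229.5) [0.6268 0.1991] [ 0.0978 -0.0807]
yel (440.0954895019531, 225.10792541503906) [ 0.6457 -0.089 ] [-0.1906 -0.0687]
```

View pics/scene11.png

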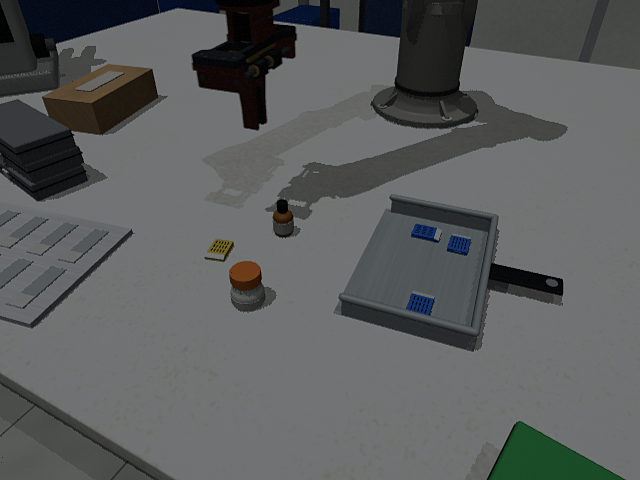

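View pics/top11.png

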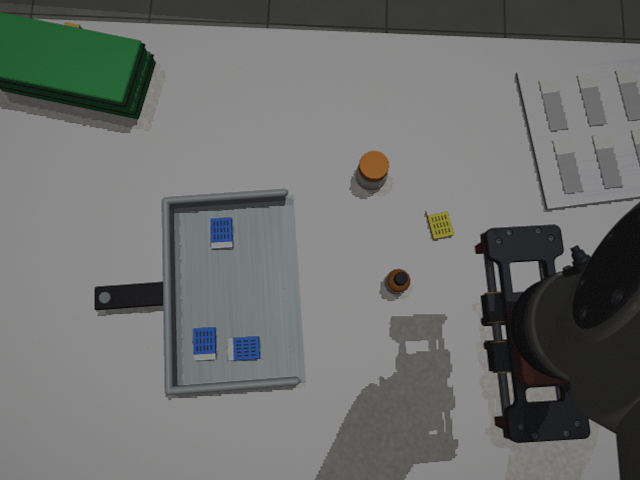

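All three blue cassettes are flat in the pan, at pan x ≈ 0.07, 0.12 and 0.10. The yellow cassette, pot and oil are at the same pixels as at the start, and the robot touches nothing.

```bash
python3 -c "
from workcell import manip
print(manip.sign_off())"
```

```text
the job is handed in; nothing more can be done
None
```

I swept the three blue cassettes into the pan one at a time with the nearly closed fingertips. I turned the last one in line with the pan on the way, and I lifted none of them. I handed the job in at about 15 s of robot time.

- **Blue cassettes:** the last top view puts all three flat in the pan, at about (x, y) = (0.07, 0.07), (0.12, 0.06) and (0.10, −0.08) m in the pan's frame. These are centres of the blue part without the white strip, so each can be about 5 mm off. All are still well inside the limits.
- **Other objects:** the yellow cassette measures within 1 mm of its start. By eye, the pot and oil bottle stand upright at the same pixels as before.
- **Robot:** the forces I read stayed at about 4 N or less, and the gripper finished raised and clear of everything. No check failed or disagreed, and `sign_off` reports no verdict.

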